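# Cull the misshapen biscuits from the baking tray

### The job

Two of the hard-baked biscuits on the baking tray came out misshapen: two that fused together into one double piece, and one that is only a broken half. Pick both out of the batch and put them in the white rejects tub; none of the good round biscuits may end up in the tub.

Things in the scene. Friction and masses are not known exactly. Their poses are not given: they have to be found in the camera images.
- twin_mid (a point): loose fused double biscuit on the tray, any yaw: two round domed lobes joined in a figure of eight, 88 mm long (its x axis), 48 wide (y), 32 tall, flat underneath, up to 80 g. Point: its centre at the waist, 16 mm above its underside; z up. Gripped there across y, flat fingers bear on both lobes about 46 mm apart. Neighbours (round domes 54 to 59 mm across, 34 tall): centres 80 mm away or more.
- half_mid (a point): loose broken half of a round domed biscuit, on the tray, any yaw: 29 mm from its flat upright broken face to its round back (its x axis, +x to the back), 58 along the face (y), 34 tall, flat underneath, up to 30 g. Point: 14.5 mm behind the middle of the face, 17 mm above its underside; z up. Gripped along x it is 29 mm thick. Neighbours' centres: 80 mm away or more.
- tub: white open rejects tub, fixed and empty, to the robot's left of the tray: 220 mm long (its x axis), 160 wide (y), 60 tall, walls and floor 4 thick. Origin: centre of its underside, on the table; z up. The baking tray (dark steel, fixed, 250 x 340 mm, its floor 3 mm above the table, rim 11 mm high) holds the two misshapen and four good round biscuits, about 95 mm apart.
There are look-alikes about, which are no part of the job. What is shaped like the part that bears half_mid but purple or turquoise is not meant.

How it is judged (in metres and radians):
At the end, for the whole second after the job is handed in: The centres of the fused double biscuit and of the broken half both lie inside the tub's four walls and below its rim, and nothing else is in the tub: it bears at most 1.42 N (the two rejects weigh at most 1.08 N, one good biscuit 0.69 N) (x of twin_mid in the frame of tub between -0.108 and 0.108 m and y of twin_mid in the frame of tub between -0.078 and 0.078 m and z of twin_mid in the frame of tub between 0 and 0.058 m and x of half_mid in the frame of tub between -0.108 and 0.108 m and y of half_mid in the frame of tub between -0.078 and 0.078 m and z of half_mid in the frame of tub between 0 and 0.058 m and contact force between tub and anything else below 1.42 N); the robot touches nothing.
It also fails if it takes over 59 s, if anything falls off the work surface, if the arm or the gripper's body presses on something with over 40 N, if the wrist force passes 120 N, or if a joint passes its speed limit or range.

### The arm

A 6-joint arm with a two-finger parallel gripper is mounted at the origin on the work surface. World frame = base frame: x ahead of the robot, y to its left, z up, the work surface at z = 0. Lengths are in m, angles in degrees, forces in N, time in s.
With the tool pointing down it reaches from about 0.25 to 0.725 m from the base axis. Payload 9.7 kg.
Tool frame: the origin (TCP) lies at the very end of the fingers, on their centre line; the grasp point (between the pads) lies 19 mm behind it (bot.hold_point_z is the distance from the TCP to the grasp point, in m); z points along the fingers, y is the line along which they close (so a half turn about z gives the same grasp; the last joint's range is limited). The gripper opens to 85 mm and grips with 20 to 120 N. Pads are 22 mm wide; open, the fingers measure 114 mm over their backs; the gripper's body (76 mm by 85 mm) begins 54 mm behind the grasp point. The pads swing forward as they close: fully open they stand 13 mm farther back than shut.
Start: joints at [-64.63, 4.979, 10.078, 95.1, 0, 90], TCP at [0.236, -0.497, 0.231] pointing down, gripper open.
Joint ranges: [-179.16, 179.16], [-48.56, 103.87], [-65.8, 70.77], [-126.05, 130.52], [-82.76, 87.17], [-180, 180]. Speed limits (degrees/s): [127.2, 127.2, 147.25, 180, 180, 180].

### API

Orientations are given as [roll, pitch, yaw] about the fixed x, y, z axes, in that order (R = Rz(yaw) Ry(pitch) Rx(roll)).
In Python, from workcell import bot gives the robot as it stands.
- The arm moves only by the tool play_rows, never from a script. Its argument "targets" is a list of rows, each an object with "grip": the closure in counts, from 0 (fully open) to 255 (shut); "linear": the shift along the world's x, y, z in cm, a list of three; "delta_rot": the turn, a rotation vector about the world's x, y, z in rad, a list of three. A call has 1 to 10 rows; each row is the pose to reach, as a shift and turn from the pose commanded when the call began; what a row does not reach only later rows make up. A row lasts 1/10 s, in which the tool goes at most 50 mm and 8.59 degrees, less where a joint would pass 70% of its speed; a pose out of reach is approached as far as the arm can. A call with a gripper value outside its range is refused whole. The fingers move at their own pace and stop on an object; "force" is the grip in N (left out, the last holds). Time passes only in rows, so rows that repeat a pose let the fingers close. It gives the time, the measured TCP pose, the force, the opening and the grip force at its end, in the units of the state.
- bot.get_obs(): the state, without advancing time (a new reading comes with each control period).
- bot.camera(name): name is "side" or "top" or "wrist"; returns a dict with "color" (420x560x3 uint8, red, green, blue), "range_z" (420x560 float32, m along the optical axis (not along the pixel's ray), 0 where there is no reading), "fov_y" (degrees; the focal length in pixels is half the picture's height over the tangent of half this angle, whatever the lens; pixels are square), "cx", "cy" (the principal point, pixels), "dist_coeffs" ([k1, k2, p1, p2, k3] as OpenCV has them; the pictures are not rectified), "world_to_cam" (4x4, takes a point from world to camera coordinates). Camera axes: x right, y up, looking along -z (the intrinsics and any distortion apply to the point x, -y, -z); pixel columns grow to the right and rows downward; lengths in m; the calibration is good to about 2 mm. A picture is of the moment at which its call begins.
- bot.job_done(): hands the job in; it is judged then, once.
Trained networks look in a picture, given as the dict that the camera call returned (one of the last four; its "shot" number tells which), for a name from the list of things; names that differ only in an ending like _2 or _b are one class to them, and where a whole thing is asked for, a point or a joint stands for the part that bears it (a point fixed in the world has none). Each returns a list of dicts, best first, with "conf" (0 to 1); they miss things now and then, are a little off and sometimes report something else, mostly with a low value. They report only what shows in the picture. A call takes as long as a camera call. They do not tell look-alikes from the thing itself.
- bot.search_frame(picture, target): "box" ([left, top, right, bottom] in pixels, round what is visible of it).
- bot.trace(picture, target): "pixels" (420x560 bool, what is visible of it) and "box" ([left, top, right, bottom] in pixels, round what is visible of it).
- bot.pinpoint(picture, target): "pixel" ([column, row] in pixels: a listed point, or the origin of a listed thing).
The state is a dict: "time": time; "q": joint angles; "qd": joint speeds; "joint_efforts": joint torques, N m; "ee_pos": TCP position; "tcp_rot": TCP orientation; "wrist_force": force on the tool from outside, world axes, zero at the start; "torque": the same for the moment, N m; "opening": finger opening in m; "grasp_force": force on a finger pad.
Only numpy, scipy, OpenCV 4.12 (cv2) and the standard library are available. Lean on these libraries where they do the work, as an engineer would, in place of code of your own. Each camera call takes 0.05 s, during which the arm holds its last target. There are 200 camera calls.

## Working session

There is one attempt and no reset: what is moved stays moved. The work goes in short steps, Python scripts to look and compute and a tool call to move; the robot and the scene stay as the last step left them, time stands still between calls to the robot, and variables do not carry over. Pictures are saved under pics/ and viewed, at most 10 in all, crops included, and the job is handed in when it is done.

Besides the shell and the picture viewer there is one more tool, called in YAML: its name, and indented under it one key for each argument. play_rows: Moves the arm, as the interface text tells. Its arguments: {"type":"object","properties":{"targets":{"type":"array","items":{"type":"object","properties":{"grip":{"type":"number"},"linear":{"type":"array","items":{"type":"number"}},"delta_rot":{"type":"array","items":{"type":"number"}}}}},"force":{"type":"number"}},"required":["targets"]}

```bash
mkdir -p pics
cat > h.py <<'E'
import numpy as np, cv2
from workcell import bot
def K(p):
    f=p["color"].shape[0]/2/np.tan(np.radians(p["fov_y"])/2)
    return np.array([[f,0,p["cx"]],[0,f,p["cy"]],[0,0,1.]])
def rays(p,px):
    n=cv2.undistortPoints(np.float64(px).reshape(-1,1,2),K(p),np.float64(p["dist_coeffs"]))[:,0]
    T=np.linalg.inv(p["world_to_cam"])
    d=np.c_[n[:,0],-n[:,1],-np.ones(len(n))]@T[:3,:3].T
    return T[:3,3],d
def plane(p,px,z):
    o,d=rays(p,px); return o+d*((z-o[2])/d[:,2])[:,None]
def cloud(p,m):
    v,u=np.nonzero(m&(p["range_z"]>0)); o,d=rays(p,np.c_[u,v]); return o+d*p["range_z"][v,u][:,None]
def rect(P): return cv2.minAreaRect(np.float32(P[:,:2]))
def save(p,n): cv2.imwrite(f"pics/{n}.png",p["color"][...,::-1])
E
python3 - <<'E'
from h import *
p=bot.camera("top"); save(p,"top1")
for t,z in (("twin_mid",.019),("half_mid",.020),("tub",0)):
    for r in bot.pinpoint(p,t)[:4]: print(t,"pt",r["conf"],r["pixel"],plane(p,[r["pixel"]],z).round(4))
    for r in bot.trace(p,t)[:4]:
        P=cloud(p,r["pixels"]); print(t,"tr",r["conf"],r["box"],rect(P) if len(P) else 0,np.percentile(P[:,2],[5,95]).round(3) if len(P) else 0, np.median(p["color"][r["pixels"]],axis=0))
print(bot.get_obs())
E
```

```text
twin_mid pt 0.64 [452.9, 201.5] [[ 0.5047 -0.2309  0.019 ]]
twin_mid tr 0.84 [434.4, 180.4, 473.9, 225.1] ((0.5025385618209839, -0.230191171169281), (0.045242395251989365, 0.0833052545785904), 57.1764030456543) [0.017 0.034] [102.  75.  47.]
half_mid pt 0.86 [248.7, 196.9] [[0.5024 0.1187 0.02  ]]
half_mid pt 0.71 [290.1, 301.0] [[0.3319 0.0445 0.02  ]]
half_mid pt 0.63 [343.7, 202.0] [[ 0.4982 -0.0433  0.02  ]]
half_mid pt 0.58 [411.7, 302.8] [[ 0.334  -0.1544  0.02  ]]
half_mid tr 0.9 [339.9, 291.5, 373.9, 310.9] ((0.33505281805992126, -0.06540101766586304), (0.026394175365567207, 0.05504364147782326), 6.53795862197876) [0.016 0.033] [41. 94. 94.]
half_mid tr 0.89 [275.6, 281.1, 297.8, 313.0] ((0.33418965339660645, 0.04937100410461426), (0.02987530641257763, 0.05721885710954666), 71.41035461425781) [0.017 0.033] [77. 53. 99.]
half_mid tr 0.86 [241.6, 182.0, 258.9, 213.1] ((0.501497745513916, 0.11698994785547256), (0.05488298088312149, 0.029422571882605553), 0.1136326789855957) [0.004 0.033] [66. 49. 85.]
half_mid tr 0.68 [335.0, 186.0, 354.0, 217.1] ((0.49586164951324463, -0.043613
[... 260 characters left out ...]
1 0.06 ] [125. 124. 123.]
{'time': 0.35, 'q': array([-6.46302651e+01,  4.98749445e+00,  1.00688615e+01,  9.50988216e+01,
        9.18274296e-04,  8.99988701e+01]), 'qd': array([ 0.02460688, -0.05863867,  0.11153654, -0.09405184, -0.00876904,
        0.05209039]), 'joint_efforts': array([ 5.45375678e-05, -5.19489670e+01,  4.64326179e+01,  4.76814996e-03,
       -6.01045144e-05, -2.59615911e-05]), 'ee_pos': array([ 0.23563699, -0.49691696,  0.23111783]), 'tcp_rot': array([-1.79982545e+02, -9.18618469e-04,  2.53708645e+01]), 'wrist_force': array([-0.44519374, -0.29861202,  0.42988361]), 'torque': array([-0.05834629, -0.01110377, -0.01448688]), 'grasp_force': 0.0, 'opening': 0.08518445374889766}
```

View pics/top1.png

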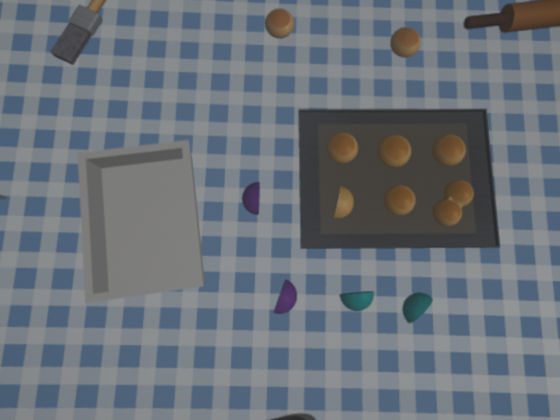

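The top view shows the fused pair at about (453,202), the tan half at (344,202) and the tub at about (138,221). The purple and turquoise halves outside the tray are decoys.

Run:
```python
from h import *
p=bot.camera("top")
c=plane(p,[[78,155],[188,142],[202,288],[85,300]],.06); print(c.round(3),c.mean(0))
P=cloud(p,np.ones((420,560),bool))
m=(P[:,2]>.052)&(P[:,2]<.07)&(P[:,1]>.15)&(P[:,1]<.42)&(P[:,0]>.3)&(P[:,0]<.6); print(rect(P[m]),m.sum())
for v in (202,225):
  u=np.arange(462,502,2); o,d=rays(p,np.c_[u,u*0+v]); Q=o+d*p["range_z"][v,u][:,None]; print(Q[:,[1,2]].round(3).tolist())
```

```text
[[0.555 0.389 0.06 ]
 [0.583 0.217 0.06 ]
 [0.351 0.181 0.06 ]
 [0.33  0.353 0.06 ]] [0.45469611 0.28510459 0.06      ]
((0.4568888247013092, 0.2862437665462494), (0.23763203620910645, 0.17805251479148865), 9.130041122436523) 4469
[[-0.242, 0.027], [-0.246, 0.027], [-0.25, 0.026], [-0.254, 0.024], [-0.27, -0.001], [-0.271, 0.005], [-0.275, 0.003], [-0.28, 0.0], [-0.283, 0.001], [-0.286, 0.002], [-0.29, 0.001], [-0.294, 0.001], [-0.296, 0.003], [-0.3, 0.002], [-0.303, 0.003], [-0.306, 0.004], [-0.306, 0.01], [-0.315, -0.0], [-0.32, -0.002], [-0.322, 0.001]]
[[-0.253, 0.0], [-0.255, 0.003], [-0.259, 0.002], [-0.263, 0.002], [-0.266, 0.003], [-0.271, 0.0], [-0.274, 0.001], [-0.277, 0.001], [-0.279, 0.004], [-0.284, 0.002], [-0.288, 0.001], [-0.292, -0.0], [-0.294, 0.002], [-0.297, 0.002], [-0.301, 0.002], [-0.305, 0.001], [-0.307, 0.004], [-0.307, 0.01], [-0.317, -0.001], [-0.319, 0.001]]
```

play_rows:
  targets:
    - {"linear": [22, 24, -2], "grip": 60}
    - {"linear": [22, 24, -2], "grip": 60}
    - {"linear": [22, 24, -2], "grip": 60}
    - {"linear": [22, 24, -2], "grip": 60}
    - {"linear": [22, 24, -2], "grip": 60}
    - {"linear": [22, 24, -2], "grip": 60}
    - {"linear": [22, 24, -2], "grip": 60}
    - {"linear": [22, 24, -2], "grip": 60}
    - {"linear": [22, 24, -2], "grip": 60}
    - {"linear": [22, 24, -2], "grip": 60}
  force: 40

```text
validation failed for argument at $.ta...
```

```bash
python3 -c "
from h import *
o=bot.get_obs(); print(o['q'],o['ee_pos'],o['tcp_rot'],o['opening'],o['time'])"
```

```text
[-6.46282903e+01  4.98553869e+00  1.00735056e+01  9.50998893e+01
 -4.04977965e-04  9.00011415e+01] [ 0.23565577 -0.49692768  0.23117822] [-1.79988078e+02  4.05215486e-04  2.53705682e+01] 0.08543128589067155 0.4
```

play_rows:
  targets:
    - {"linear": [22, 24, -2], "delta_rot": [0, 0, 0], "grip": 60}
    - {"linear": [22, 24, -2], "delta_rot": [0, 0, 0], "grip": 60}
    - {"linear": [22, 24, -2], "delta_rot": [0, 0, 0], "grip": 60}
    - {"linear": [22, 24, -2], "delta_rot": [0, 0, 0], "grip": 60}
    - {"linear": [22, 24, -2], "delta_rot": [0, 0, 0], "grip": 60}
    - {"linear": [22, 24, -2], "delta_rot": [0, 0, 0], "grip": 60}
    - {"linear": [22, 24, -2], "delta_rot": [0, 0, 0], "grip": 60}
    - {"linear": [22, 24, -2], "delta_rot": [0, 0, 0], "grip": 60}
  force: 40

```text
time: 1.2
ee_pos: [0.4574, -0.2544, 0.2108]
tcp_rot: [-180.0, -0.0, 25.6]
wrist_force: [-0.3, -0.6, 0.1]
opening: 0.0654
grasp_force: 0.0
```

```bash
python3 -c "
from h import *
o=bot.get_obs(); print(o['q'],o['ee_pos'],o['tcp_rot'],o['opening'],o['time'])"
```

```text
[-2.90961478e+01  9.63014819e-01  3.61075249e+00  9.26797491e+01
  3.12824490e-02  1.25298862e+02] [ 0.45742451 -0.25438086  0.21076835] [-1.79955798e+02 -7.03362079e-03  2.56049785e+01] 0.06538780484960922 1.2
```

play_rows:
  targets:
    - {"linear": [4.7, 2.7, -4], "delta_rot": [0, 0, 1.063], "grip": 60}
    - {"linear": [4.7, 2.7, -4], "delta_rot": [0, 0, 1.063], "grip": 60}
    - {"linear": [4.7, 2.7, -4], "delta_rot": [0, 0, 1.063], "grip": 60}
    - {"linear": [4.7, 2.7, -4], "delta_rot": [0, 0, 1.063], "grip": 60}
    - {"linear": [4.7, 2.7, -4], "delta_rot": [0, 0, 1.063], "grip": 60}
    - {"linear": [4.7, 2.7, -4], "delta_rot": [0, 0, 1.063], "grip": 60}
    - {"linear": [4.7, 2.7, -4], "delta_rot": [0, 0, 1.063], "grip": 60}
    - {"linear": [4.7, 2.7, -4], "delta_rot": [0, 0, 1.063], "grip": 60}

```text
time: 2.0
ee_pos: [0.5023, -0.2306, 0.1714]
tcp_rot: [-180.0, 0.0, 86.4]
wrist_force: [0.1, -0.0, -0.8]
opening: 0.0653
grasp_force: 0.0
```

play_rows:
  targets:
    - {"linear": [0, 0, 0], "delta_rot": [0, 0, 1.063], "grip": 60}
    - {"linear": [0, 0, 0], "delta_rot": [0, 0, 1.063], "grip": 60}
    - {"linear": [0, 0, 0], "delta_rot": [0, 0, 1.063], "grip": 60}
    - {"linear": [0, 0, 0], "delta_rot": [0, 0, 1.063], "grip": 60}
    - {"linear": [0, 0, 0], "delta_rot": [0, 0, 1.063], "grip": 60}
    - {"linear": [0, 0, 0], "delta_rot": [0, 0, 1.063], "grip": 60}
    - {"linear": [0, 0, 0], "delta_rot": [0, 0, 1.063], "grip": 60}
    - {"linear": [0, 0, 0], "delta_rot": [0, 0, 1.063], "grip": 60}
    - {"linear": [0, 0, 0], "delta_rot": [0, 0, 1.063], "grip": 60}

```text
time: 2.9
ee_pos: [0.5025, -0.2302, 0.1713]
tcp_rot: [-180.0, 0.0, 146.8]
wrist_force: [-0.1, -0.2, -0.4]
opening: 0.0651
grasp_force: 0.0
```

Run:
```python
from h import *
o=bot.get_obs(); print(o['q'],o['ee_pos'],o['tcp_rot'],o['opening'],o['time'])
p=bot.camera("wrist"); save(p,"w1")
for r in bot.pinpoint(p,"twin_mid")[:2]: print(r["conf"],r["pixel"],plane(p,[r["pixel"]],.019).round(4))
for r in bot.trace(p,"twin_mid")[:2]:
    P=cloud(p,r["pixels"]); print(r["conf"],r["box"],rect(P),np.percentile(P[:,2],[1,5,95,99]).round(3))
```

```text
[-2.46141740e+01  4.52156790e+00  2.94873160e+00  8.84229956e+01
 -3.05005064e-03  8.55951831e+00] [ 0.50251241 -0.23023522  0.17133906] [-1.79997604e+02  4.57559284e-03  1.46826308e+02] 0.0650812067525057 2.9
0.66 [280.9, 200.6] [[ 0.5026 -0.2324  0.019 ]]
0.55 [459.6, 83.0] [[ 0.4996 -0.0474  0.019 ]]
0.64 [257.3, 155.0, 306.7, 246.0] ((0.5034624934196472, -0.23312947154045105), (0.04885184392333031, 0.0853039026260376), 58.93075180053711) [0.017 0.02  0.034 0.035]
```

View pics/w1.png

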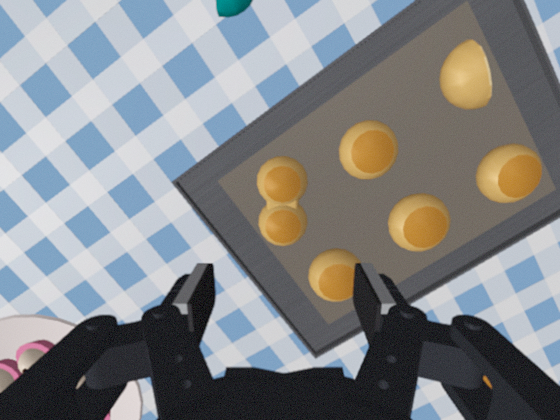

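The wrist picture shows the fused pair at about (282,200), with its waist line square to the fingers and clear space on both sides. I'll descend and grip.

play_rows:
  targets:
    - {"linear": [0.1, -0.2, -4], "delta_rot": [0, 0, 0], "grip": 60}
    - {"linear": [0.1, -0.2, -8], "delta_rot": [0, 0, 0], "grip": 60}
    - {"linear": [0.1, -0.2, -12], "delta_rot": [0, 0, 0], "grip": 60}
    - {"linear": [0.1, -0.2, -14], "delta_rot": [0, 0, 0], "grip": 60}
    - {"linear": [0.1, -0.2, -15.5], "delta_rot": [0, 0, 0], "grip": 60}
    - {"linear": [0.1, -0.2, -16.4], "delta_rot": [0, 0, 0], "grip": 60}
    - {"linear": [0.1, -0.2, -16.4], "delta_rot": [0, 0, 0], "grip": 60}

```text
time: 3.75
ee_pos: [0.5035, -0.2318, 0.0068]
tcp_rot: [-180.0, -0.0, 147.1]
wrist_force: [-0.5, -0.2, 0.2]
opening: 0.0652
grasp_force: 0.0
```

play_rows:
  targets:
    - {"linear": [0, 0, 0], "delta_rot": [0, 0, 0], "grip": 200}
    - {"linear": [0, 0, 0], "delta_rot": [0, 0, 0], "grip": 200}
    - {"linear": [0, 0, 0], "delta_rot": [0, 0, 0], "grip": 200}
    - {"linear": [0, 0, 0], "delta_rot": [0, 0, 0], "grip": 200}
    - {"linear": [0, 0, 0], "delta_rot": [0, 0, 0], "grip": 200}
    - {"linear": [0, 0, 0], "delta_rot": [0, 0, 0], "grip": 200}
    - {"linear": [0, 0, 0], "delta_rot": [0, 0, 0], "grip": 200}
    - {"linear": [0, 0, 0], "delta_rot": [0, 0, 0], "grip": 200}
  force: 40

```text
time: 4.55
ee_pos: [0.5044, -0.2323, 0.0092]
tcp_rot: [180.0, 0.1, 147.2]
wrist_force: [-1.0, 0.5, 4.7]
opening: 0.0413
grasp_force: 37.4
```

play_rows:
  targets:
    - {"linear": [0, 0, 1], "delta_rot": [0, 0, 0], "grip": 200}
    - {"linear": [0, 0, 2.5], "delta_rot": [0, 0, 0], "grip": 200}
    - {"linear": [0, 0, 5], "delta_rot": [0, 0, 0], "grip": 200}
    - {"linear": [0, 0, 8], "delta_rot": [0, 0, 0], "grip": 200}
    - {"linear": [0, 0, 12], "delta_rot": [0, 0, 0], "grip": 200}
    - {"linear": [0, 0, 14], "delta_rot": [0, 0, 0], "grip": 200}
    - {"linear": [0, 0, 14], "delta_rot": [0, 0, 0], "grip": 200}

```text
time: 5.25
ee_pos: [0.5053, -0.2327, 0.1525]
tcp_rot: [179.9, 0.4, 147.2]
wrist_force: [0.2, -0.6, -0.1]
opening: 0.0412
grasp_force: 38.4
```

Run:
```python
from h import *
o=bot.get_obs(); print(o['ee_pos'],o['tcp_rot'],o['opening'],o['grasp_force'],o['q'])
p=bot.camera("wrist"); save(p,"w2")
```

```text
[ 0.50525918 -0.23269682  0.15252714] [179.94248088   0.40919176 147.1765462 ] 0.04121351994933165 38.427781896607485 [-2.47280599e+01  4.52272494e+00  8.75467718e-01  8.59395287e+01
 -6.76605577e-04  8.09518602e+00]
```

View pics/w2.png

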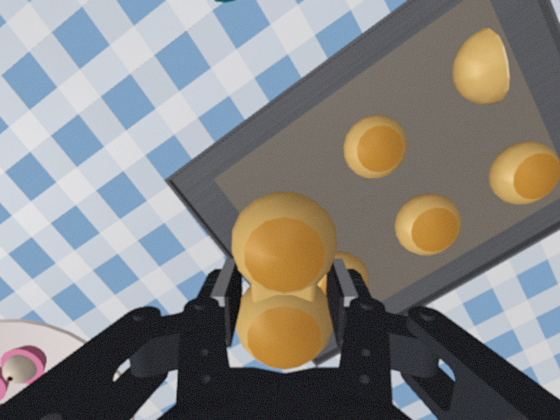

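The wrist picture shows the fused pair held firmly between the fingers at about (285,270). I'll carry it to the tub.

play_rows:
  targets:
    - {"linear": [0, 2, 0], "delta_rot": [0, 0, -0.04], "grip": 200}
    - {"linear": [0, 5, 0], "delta_rot": [0, 0, -0.08], "grip": 200}
    - {"linear": [0, 9, 0], "delta_rot": [0, 0, -0.14], "grip": 200}
    - {"linear": [0, 13, 0], "delta_rot": [0, 0, -0.2], "grip": 200}
    - {"linear": [0, 17, 0], "delta_rot": [0, 0, -0.26], "grip": 200}
    - {"linear": [0, 21, 0], "delta_rot": [0, 0, -0.32], "grip": 200}
    - {"linear": [0, 25, 0], "delta_rot": [0, 0, -0.38], "grip": 200}
    - {"linear": [-0.2, 29, 0], "delta_rot": [0, 0, -0.44], "grip": 200}
    - {"linear": [-0.4, 33, 0], "delta_rot": [0, 0, -0.5], "grip": 200}
    - {"linear": [-0.6, 37, 0], "delta_rot": [0, 0, -0.56], "grip": 200}

```text
time: 6.3
ee_pos: [0.4968, 0.1395, 0.1464]
tcp_rot: [-179.9, -0.0, 115.0]
wrist_force: [1.1, 0.3, 0.3]
opening: 0.0406
grasp_force: 38.4
```

play_rows:
  targets:
    - {"linear": [-0.1, 4, 0], "delta_rot": [0, 0, -0.07], "grip": 200}
    - {"linear": [-0.2, 8, 0], "delta_rot": [0, 0, -0.14], "grip": 200}
    - {"linear": [-0.4, 12, 0], "delta_rot": [0, 0, -0.2], "grip": 200}
    - {"linear": [-0.4, 14.5, 0], "delta_rot": [0, 0, -0.26], "grip": 200}
    - {"linear": [-0.4, 15.4, -1], "delta_rot": [0, 0, -0.28], "grip": 200}
    - {"linear": [-0.4, 15.4, -4], "delta_rot": [0, 0, -0.28], "grip": 200}
    - {"linear": [-0.4, 15.4, -4], "delta_rot": [0, 0, -0.28], "grip": 200}

```text
time: 7.0
ee_pos: [0.4914, 0.2912, 0.1026]
tcp_rot: [-179.6, 0.2, 99.1]
wrist_force: [-1.0, -0.5, -1.3]
opening: 0.0411
grasp_force: 38.6
```

play_rows:
  targets:
    - {"linear": [0, 0, -3], "delta_rot": [0, 0, 0], "grip": 200}
    - {"linear": [0, 0, -5.5], "delta_rot": [0, 0, 0], "grip": 200}
    - {"linear": [0, 0, -7.5], "delta_rot": [0, 0, 0], "grip": 200}
    - {"linear": [0, 0, -8.4], "delta_rot": [0, 0, 0], "grip": 200}
    - {"linear": [0, 0, -8.4], "delta_rot": [0, 0, 0], "grip": 200}
    - {"linear": [0, 0, -8.4], "delta_rot": [0, 0, 0], "grip": 200}

```text
time: 7.6
ee_pos: [0.4941, 0.2921, 0.0245]
tcp_rot: [179.9, -0.0, 99.0]
wrist_force: [0.4, 0.4, -1.0]
opening: 0.0415
grasp_force: 38.6
```

play_rows:
  targets:
    - {"linear": [0, 0, 0], "delta_rot": [0, 0, 0], "grip": 60}
    - {"linear": [0, 0, 0], "delta_rot": [0, 0, 0], "grip": 60}
    - {"linear": [0, 0, 0], "delta_rot": [0, 0, 0], "grip": 60}
    - {"linear": [0, 0, 0], "delta_rot": [0, 0, 0], "grip": 60}
    - {"linear": [0, 0, 0], "delta_rot": [0, 0, 0], "grip": 60}
    - {"linear": [0, 0, 0], "delta_rot": [0, 0, 0], "grip": 60}

```text
time: 8.2
ee_pos: [0.4936, 0.2921, 0.0233]
tcp_rot: [-180.0, -0.0, 99.1]
wrist_force: [-0.3, 0.0, -0.6]
opening: 0.0652
grasp_force: 0.0
```

play_rows:
  targets:
    - {"linear": [0, 0, 2], "delta_rot": [0, 0, 0], "grip": 60}
    - {"linear": [0, 0, 6], "delta_rot": [0, 0, 0], "grip": 60}
    - {"linear": [0, 0, 10], "delta_rot": [0, 0, 0], "grip": 60}
    - {"linear": [0, 0, 14], "delta_rot": [0, 0, 0], "grip": 60}
    - {"linear": [0, 0, 14], "delta_rot": [0, 0, 0], "grip": 60}
    - {"linear": [0, 0, 14], "delta_rot": [0, 0, 0], "grip": 60}

```text
time: 8.8
ee_pos: [0.4941, 0.2923, 0.164]
tcp_rot: [179.9, -0.0, 99.1]
wrist_force: [-0.5, 0.7, -0.4]
opening: 0.0656
grasp_force: 0.0
```

Run:
```python
from h import *
o=bot.get_obs(); print(o['ee_pos'],o['tcp_rot'],o['opening'],o['q'])
p=bot.camera("top"); save(p,"top2")
for t in ("twin_mid","half_mid"):
  for r in bot.trace(p,t)[:4]:
    P=cloud(p,r["pixels"]); print(t,r["conf"],r["box"],rect(P),np.median(p["color"][r["pixels"]],axis=0))
```

```text
[0.49409509 0.29232895 0.16404697] [ 1.79901418e+02 -4.16242555e-02  9.90527111e+01] 0.06563776147797847 [3.06092370e+01 7.31749739e+00 5.17370127e+00 8.77492236e+01
 2.49191970e-03 1.11556564e+02]
twin_mid 0.81 [119.0, 185.5, 171.4, 213.5] ((0.49366068840026855, 0.29093849658966064), (0.048618149012327194, 0.08331450819969177), 1.7890150547027588) [115.  87.  56.]
half_mid 0.98 [402.1, 293.9, 432.9, 322.9] ((0.33224016427993774, -0.1586746871471405), (0.02888351120054722, 0.05482269078493118), 48.26538848876953) [41. 79. 81.]
half_mid 0.83 [275.7, 279.8, 298.0, 312.7] ((0.3355894386768341, 0.048197634518146515), (0.03165925666689873, 0.05591738224029541), 71.94096374511719) [ 78.  54. 101.]
half_mid 0.77 [332.6, 185.1, 356.1, 219.1] ((0.49533623456954956, -0.04556567221879959), (0.03151948004961014, 0.055205337703228), 78.68697357177734) [130. 106.  70.]
half_mid 0.65 [339.1, 294.8, 375.4, 313.1] ((0.33366578817367554, -0.06763722002506256), (0.03177879750728607, 0.058625608682632446), 5.879476070404053) [42. 96. 97.]
```

View pics/top2.png

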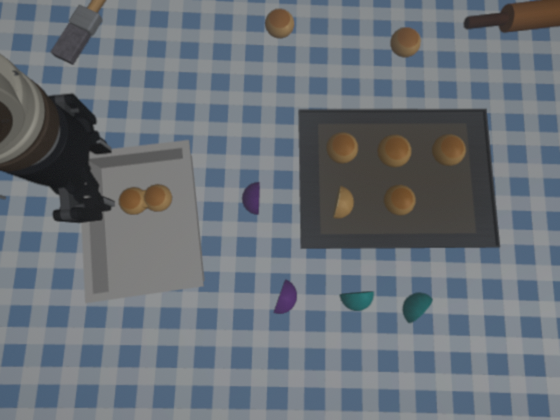

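The second top view shows the fused pair lying in the tub at about (145,199). The half is still on the tray at (344,202).

play_rows:
  targets:
    - {"linear": [0.1, -4, 0], "delta_rot": [0, 0, 0.14], "grip": 60}
    - {"linear": [0.1, -8, 0], "delta_rot": [0, 0, 0.28], "grip": 60}
    - {"linear": [0.1, -12, 0], "delta_rot": [0, 0, 0.42], "grip": 60}
    - {"linear": [0.1, -16, 0], "delta_rot": [0, 0, 0.56], "grip": 60}
    - {"linear": [0.1, -20, 0], "delta_rot": [0, 0, 0.7], "grip": 60}
    - {"linear": [0.1, -24, 0], "delta_rot": [0, 0, 0.84], "grip": 60}
    - {"linear": [0.1, -28, 0], "delta_rot": [0, 0, 0.98], "grip": 60}
    - {"linear": [0.1, -32, 0], "delta_rot": [0, 0, 1.12], "grip": 60}
    - {"linear": [0.1, -33.7, 0], "delta_rot": [0, 0, 1.215], "grip": 60}
    - {"linear": [0.1, -33.7, 0], "delta_rot": [0, 0, 1.215], "grip": 60}

```text
time: 9.95
ee_pos: [0.494, -0.0469, 0.1619]
tcp_rot: [-180.0, -0.1, 168.6]
wrist_force: [-0.0, -0.1, -0.4]
opening: 0.0655
grasp_force: 0.0
```

Run:
```python
from h import *
p=bot.camera("wrist"); save(p,"w3")
o=bot.get_obs(); print(o['ee_pos'],o['tcp_rot'],o['opening'],o['q'])
for r in bot.pinpoint(p,"half_mid")[:2]: print(r["conf"],r["pixel"],plane(p,[r["pixel"]],.020).round(4))
for r in bot.trace(p,"half_mid")[:2]:
    P=cloud(p,r["pixels"]); print(r["conf"],r["box"],rect(P),np.percentile(P[:,2],[1,5,95,99]).round(3))
```

```text
[ 0.49407431 -0.04568721  0.16207571] [-1.79996361e+02 -1.17096172e-01  1.68453381e+02] 0.06526474504428044 [-5.28838906e+00 -3.11947398e+00 -5.78903578e+00  8.74472333e+01
  9.14718058e-03  6.25821643e+00]
0.88 [459.4, 175.3] [[0.501  0.1125 0.02  ]]
0.82 [282.4, 204.9] [[ 0.4966 -0.0478  0.02  ]]
0.97 [434.5, 147.9, 476.6, 210.5] ((0.5063251256942749, 0.11323036253452301), (0.03961821272969246, 0.05716506019234657), 73.39794158935547) [0.001 0.004 0.032 0.033]
0.88 [72.1, 0.0, 128.8, 68.6] ((0.3255782723426819, -0.1680465042591095), (0.053645212203264236, 0.05359449237585068), 77.27818298339844) [0.007 0.014 0.033 0.034]
```

View pics/w3.png

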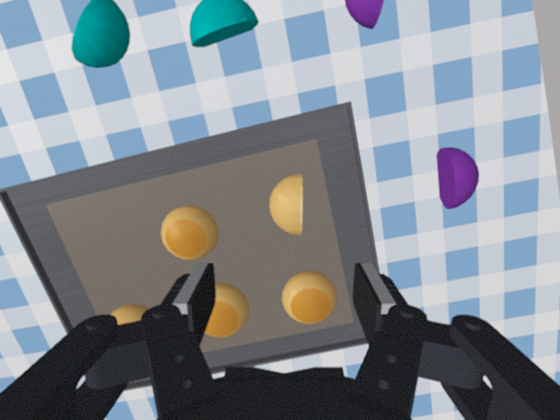

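The wrist picture shows the tan half at about (287,205), its broken face square to the closing line. I'll descend and grip it.

play_rows:
  targets:
    - {"linear": [0.2, -0.1, -4], "delta_rot": [0, 0, 0], "grip": 60}
    - {"linear": [0.2, -0.1, -8], "delta_rot": [0, 0, 0], "grip": 60}
    - {"linear": [0.2, -0.1, -12], "delta_rot": [0, 0, 0], "grip": 60}
    - {"linear": [0.2, -0.1, -14], "delta_rot": [0, 0, 0], "grip": 60}
    - {"linear": [0.2, -0.1, -15], "delta_rot": [0, 0, 0], "grip": 60}
    - {"linear": [0.2, -0.1, -15.5], "delta_rot": [0, 0, 0], "grip": 60}
    - {"linear": [0.2, -0.1, -15.6], "delta_rot": [0, 0, 0], "grip": 60}
    - {"linear": [0.2, -0.1, -15.6], "delta_rot": [0, 0, 0], "grip": 60}

```text
time: 10.9
ee_pos: [0.4974, -0.0458, 0.0084]
tcp_rot: [180.0, 0.1, 168.7]
wrist_force: [0.1, 0.6, -0.4]
opening: 0.0654
grasp_force: 0.0
```

play_rows:
  targets:
    - {"linear": [0, 0, 0], "delta_rot": [0, 0, 0], "grip": 220}
    - {"linear": [0, 0, 0], "delta_rot": [0, 0, 0], "grip": 220}
    - {"linear": [0, 0, 0], "delta_rot": [0, 0, 0], "grip": 220}
    - {"linear": [0, 0, 0], "delta_rot": [0, 0, 0], "grip": 220}
    - {"linear": [0, 0, 0], "delta_rot": [0, 0, 0], "grip": 220}
    - {"linear": [0, 0, 0], "delta_rot": [0, 0, 0], "grip": 220}
    - {"linear": [0, 0, 0], "delta_rot": [0, 0, 0], "grip": 220}
    - {"linear": [0, 0, 0], "delta_rot": [0, 0, 0], "grip": 220}
    - {"linear": [0, 0, 0], "delta_rot": [0, 0, 0], "grip": 220}
  force: 30

```text
time: 11.8
ee_pos: [0.4971, -0.0458, 0.0081]
tcp_rot: [180.0, 0.1, 168.7]
wrist_force: [-1.4, 2.0, 6.8]
opening: 0.0272
grasp_force: 30.1
```

play_rows:
  targets:
    - {"linear": [0, 0, 1], "delta_rot": [0, 0, 0], "grip": 220}
    - {"linear": [0, 0, 2.5], "delta_rot": [0, 0, 0], "grip": 220}
    - {"linear": [0, 0, 5], "delta_rot": [0, 0, 0], "grip": 220}
    - {"linear": [0, 0, 8], "delta_rot": [0, 0, 0], "grip": 220}
    - {"linear": [0, 0, 12], "delta_rot": [0, 0, 0], "grip": 220}
    - {"linear": [0, 0, 14], "delta_rot": [0, 0, 0], "grip": 220}
    - {"linear": [0, 0, 14], "delta_rot": [0, 0, 0], "grip": 220}

```text
time: 12.5
ee_pos: [0.4982, -0.0462, 0.1519]
tcp_rot: [180.0, 0.4, 168.7]
wrist_force: [-0.0, 0.1, -1.0]
opening: 0.0275
grasp_force: 29.6
```

Run:
```python
from h import *
p=bot.camera("wrist"); save(p,"w4")
```

```text
(no output)
```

View pics/w4.png

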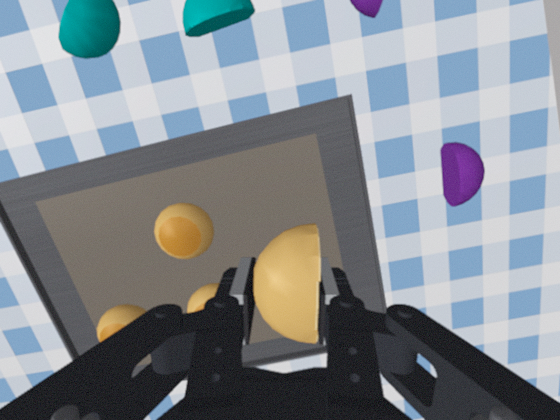

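The wrist picture shows the half held at about (288,285). I'll carry it to the near end of the tub.

play_rows:
  targets:
    - {"linear": [-0.5, 2, 0], "delta_rot": [0, 0, 0], "grip": 220}
    - {"linear": [-1.5, 6, 0], "delta_rot": [0, 0, 0], "grip": 220}
    - {"linear": [-2.5, 10, 0], "delta_rot": [0, 0, 0], "grip": 220}
    - {"linear": [-3.5, 14, 0], "delta_rot": [0, 0, 0], "grip": 220}
    - {"linear": [-4.5, 18, 0], "delta_rot": [0, 0, 0], "grip": 220}
    - {"linear": [-6, 22, 0], "delta_rot": [0, 0, 0], "grip": 220}
    - {"linear": [-7, 26, 0], "delta_rot": [0, 0, 0], "grip": 220}
    - {"linear": [-8, 30, 0], "delta_rot": [0, 0, 0], "grip": 220}
    - {"linear": [-8.8, 32.4, 0], "delta_rot": [0, 0, 0], "grip": 220}
    - {"linear": [-8.8, 32.4, 0], "delta_rot": [0, 0, 0], "grip": 220}

```text
time: 13.55
ee_pos: [0.4072, 0.2802, 0.1461]
tcp_rot: [-179.9, -0.1, 168.9]
wrist_force: [-0.1, -0.7, -1.0]
opening: 0.0276
grasp_force: 29.7
```

play_rows:
  targets:
    - {"linear": [0, 0, -3], "delta_rot": [0, 0, 0], "grip": 220}
    - {"linear": [0, 0, -6], "delta_rot": [0, 0, 0], "grip": 220}
    - {"linear": [0, 0, -9], "delta_rot": [0, 0, 0], "grip": 220}
    - {"linear": [0, 0, -11.5], "delta_rot": [0, 0, 0], "grip": 220}
    - {"linear": [0, 0, -12.8], "delta_rot": [0, 0, 0], "grip": 220}
    - {"linear": [0, 0, -12.8], "delta_rot": [0, 0, 0], "grip": 220}
    - {"linear": [0, 0, -12.8], "delta_rot": [0, 0, 0], "grip": 220}

```text
time: 14.25
ee_pos: [0.409, 0.278, 0.02]
tcp_rot: [180.0, 0.0, 168.6]
wrist_force: [0.2, -0.9, -1.1]
opening: 0.0275
grasp_force: 29.7
```

play_rows:
  targets:
    - {"linear": [0, 0, 0], "delta_rot": [0, 0, 0], "grip": 80}
    - {"linear": [0, 0, 0], "delta_rot": [0, 0, 0], "grip": 80}
    - {"linear": [0, 0, 0], "delta_rot": [0, 0, 0], "grip": 80}
    - {"linear": [0, 0, 0], "delta_rot": [0, 0, 0], "grip": 80}
    - {"linear": [0, 0, 0], "delta_rot": [0, 0, 0], "grip": 80}
    - {"linear": [0, 0, 0], "delta_rot": [0, 0, 0], "grip": 80}
    - {"linear": [0, 0, 0], "delta_rot": [0, 0, 0], "grip": 80}

```text
time: 14.95
ee_pos: [0.4086, 0.278, 0.0193]
tcp_rot: [-180.0, -0.0, 168.7]
wrist_force: [-1.2, 0.0, 1.1]
opening: 0.0584
grasp_force: 0.0
```

play_rows:
  targets:
    - {"linear": [0, 0, 2], "delta_rot": [0, 0, 0], "grip": 80}
    - {"linear": [0, 0, 6], "delta_rot": [0, 0, 0], "grip": 80}
    - {"linear": [0, 0, 10], "delta_rot": [0, 0, 0], "grip": 80}
    - {"linear": [0, 0, 14], "delta_rot": [0, 0, 0], "grip": 80}
    - {"linear": [0, 0, 16], "delta_rot": [0, 0, 0], "grip": 80}
    - {"linear": [0, 0, 16], "delta_rot": [0, 0, 0], "grip": 80}
    - {"linear": [0, 0, 16], "delta_rot": [0, 0, 0], "grip": 80}

```text
time: 15.65
ee_pos: [0.4088, 0.2781, 0.179]
tcp_rot: [180.0, 0.0, 168.7]
wrist_force: [0.4, -0.8, -0.8]
opening: 0.0585
grasp_force: 0.0
```

Run:
```python
from h import *
p=bot.camera("wrist"); save(p,"w5"); print(bot.get_obs()['time'])
for t in ("twin_mid","half_mid"):
  for r in bot.pinpoint(p,t)[:3]: print(t,r["conf"],r["pixel"],plane(p,[r["pixel"]],.02).round(3))
```

```text
15.7
twin_mid 0.67 [312.9, 272.9] [[0.494 0.293 0.02 ]]
half_mid 0.84 [280.9, 201.6] [[0.413 0.276 0.02 ]]
half_mid 0.74 [29.5, 170.3] [[0.336 0.048 0.02 ]]
half_mid 0.71 [150.8, 308.6] [[0.501 0.115 0.02 ]]
```

View pics/w5.png

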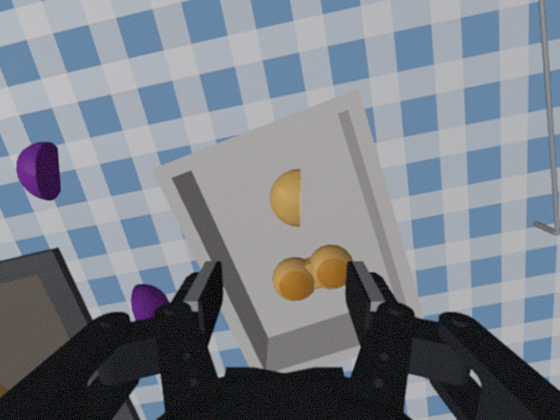

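The last wrist picture shows the half at about (285,198) and the fused pair at (313,273), both flat in the tub with nothing else in it. The gripper is clear, so I'll hand in.

```bash
python3 -c "
from workcell import bot
print(bot.job_done())"
```

```text
the job is handed in; nothing more can be done
None
```

Both misshapen biscuits, the fused double and the broken half, are in the rejects tub with nothing else in it; I handed the job in at about 16 s, and no verdict was returned.

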